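Lock a pasta roller's shaft into its drive sleeve with the set-screw

ROBOT

A 7-joint arm with a two-finger parallel gripper is mounted at the origin on a cart in front of the work surface, level with it; the furniture and walls round the work are solid. World frame = base frame: x ahead of the robot, y to its left, z up, the work surface at z = 0. Lengths are in m, angles in rad, forces in N, time in s.
With the tool pointing down it reaches from about 0.425 to 1.025 m from the base axis. Payload 3.6 kg.
Tool frame: the origin (TCP) lies on the mounting face of the last link; the fingertips stand 173 mm ahead of it and the grasp point (between the pads) lies 155 mm ahead of it; z points along the fingers, y is the line along which they close (so a half turn about z gives the same grasp; the last joint's range is limited). The gripper opens to 85 mm and grips with 20 to 120 N. Pads are 22 mm wide; open, the fingers measure 114 mm over their backs; the gripper's body (76 mm by 85 mm) begins 54 mm behind the grasp point. The pads swing forward as they close: fully open they stand 13 mm farther back than shut.
Start: joints at [1.238, 0.591, 0.048, 1.609, -0.033, 0.943, -0.034], TCP at [0.171, -0.704, 0.405] pointing down, gripper open.
Joint ranges: [-2.69, 2.69], [-0.47, 2.24], [-1.27, 1.36], [0.19, 2.51], [-1.53, 4.68], [0.08, 2.07], [-3.09, 3.09]. Speed limits (rad/s): [2.57, 2.57, 3.14, 3.14, 3.14, 3.14, 3.14].

INTERFACE

Orientations are given as a rotation vector (axis times angle).
In Python, from cell import robot gives the robot as it stands. The module is installed in compiled form; this text tells all that it offers.
- The arm moves only by the shell command python3 -m jog 'ROWS' [FORCE]. ROWS is JSON, a list that holds one entry, the list of rows, each a list of 7 numbers: the shift along the world's x, y, z in mm, then the turn, a rotation vector about the world's x, y, z in rad, then the finger opening in mm, from 0 to 85.4. In form: [[[tx, ty, tz, wx, wy, wz, claw], ...]]. A call has 1 to 12 rows; each row is the pose to reach, as a shift and turn from the pose commanded when the call began; what a row does not reach only later rows make up. A row lasts 1/8 s, in which the tool goes at most 62.5 mm and 10.7 degrees, less where a joint would pass 70% of its speed; a pose out of reach is approached as far as the arm can. A call with a gripper value outside its range is refused whole. The fingers move at their own pace and stop on an object; FORCE is the grip in N (left out, the last holds). Time passes only in rows, so rows that repeat a pose let the fingers close. It gives the time, the measured TCP pose, the force, the opening and the grip force at its end, in the units of the state.
- robot.state(): the state, without advancing time (a new reading comes with each control period).
- robot.camera(name): name is "side" or "top" or "wrist"; returns the picture (420x560x3 uint8, red, green, blue); there is no depth.
- robot.calibration(name): a dict with "mtx" (3x3 intrinsics, pixels), "T" (4x4, takes a point from camera to world coordinates). Camera axes: x right, y up, looking along -z (the intrinsics and any distortion apply to the point x, -y, -z); pixel columns grow to the right and rows downward; lengths in m; the calibration is good to about 2 mm. A picture is of the moment at which its call begins: read the wrist's pose just before it. calibration takes no time and is no camera call; for the wrist camera it gives the pose at the moment of the call.
- robot.sign_off(): hands the job in; it is judged then, once.
Trained networks look in the newest picture that a camera, given by its name, has taken for a name from the list of things; names that differ only in an ending like _2 or _b are one class to them, and where a whole thing is asked for, a point or a joint stands for the part that bears it (a point fixed in the world has none). Each returns a list of dicts, best first, with "p" (0 to 1); they miss things now and then, are a little off and sometimes report something else, mostly with a low value. They report only what shows in the picture. A call takes as long as a camera call.
- robot.boxes_of(camera, name): "at" ([column, row] in pixels, amid what is visible of it).
The state is a dict: "clock": time; "joint_pos": joint angles; "dq": joint speeds; "tau": joint torques, N m; "tool_pos": TCP position; "eef_rot": TCP orientation; "wrist_force": force on the tool from outside, world axes, zero at the start; "torque": the same for the moment, N m; "width": finger opening in m; "grip_force": force on a finger pad.
Only numpy, scipy, OpenCV 4.12 (cv2) and the standard library are available. Lean on these libraries where they do the work, as an engineer would, in place of code of your own. Each camera call takes 0.05 s, during which the arm holds its last target. There are 200 camera calls.

TASK

Couple the pasta roller to its electric drive: turn the crank until the flat on the roller shaft faces straight up, under the set-screw in the drive sleeve. Then take the T-handle hex key out of its pocket on the drive unit, fit it into the set-screw and tighten clockwise until the screw is snug on the flat, stopping as soon as it clearly stiffens and without over-tightening it. Put the key back upright in its pocket; do not disturb the mug, jar and tin beside the machine.

Things in the scene. Friction and masses are not known exactly. Their poses are not given: they have to be found in the camera images.
- machine: Pasta roller (bright metal, 100 mm deep, 130 mm high) with its white drive unit at its right, on one steel base plate 455 mm long, firm on the worktop. Origin on the worktop under the middle of the roller; x to the back, y left along the shaft, z up. Cheeks at y = -85 and +85 mm, drive sleeve from y = -105 to -145 mm, gearbox (106 mm high, 82 mm deep) from y = -150 to -246 mm.
- shaft: Steel roller shaft, 20 mm thick, one flat 12 mm wide cut 2 mm deep, seen between right cheek and sleeve. Origin on its axis, 85 mm above the machine's origin; y along it to the left; z is the flat's outward normal. Turns about y, free -1.5 to +0.9 rad from flat-up; starts 0.55 to 1.05 rad tipped towards the robot (-x). Drag 0.12 N m; stays where left. The screw pulls the last few degrees true.
- crank_grip: Round black crank handle on the shaft's left end, 20 mm thick, 56 mm long, spins freely on its pin. Origin at its middle, 65 mm from the shaft's axis and 143 mm left of the shaft's origin; y along it, parallel to the shaft. The arm is fixed to the shaft, 0.30 rad from the flat's normal towards +x: with the flat straight up the crank leans 0.30 rad past upright, to the back.
- setscrew: Swivel foot (8 mm pad) of the set-screw, hidden in the boss; origin under it, where it bears on the shaft. Moves straight down 12 mm per full clockwise turn, without turning. It starts 0.3 to 1.1 mm clear of the shaft's round; on the flat it lands after 1.2 to 1.7 rad of screw turning and is snug 0.3 to 0.7 rad later. If it meets the round instead, it binds far too early.
- screw_socket: The part of the set-screw that the key turns: upright, with a hexagon socket 16.8 mm across flats, 14 mm deep. Origin at the centre of its mouth, z up; a corner of the hexagon lies on its x axis and every 60 degrees. Runs on with under 0.1 N m; on the flat the torque climbs: 0.08 to 0.2 N m above the running torque is snug, 0.35 above it is over-tight.
- hex_key: Steel T-handle hex key, 16 mm across flats; black cross handle 76 mm long (along x), 18 mm wide, 18 mm high, its underside 68 mm above the tip. Origin at the tip (tapered over its last 4 mm), z up along the shank; a corner of the hexagon lies on its x axis. About 0.4 kg. Starts upright in the pocket; stands by itself in pocket or socket. In the socket it has 0.1 rad of play either way.
- pocket (a point): Centre of the mouth of the key's pocket, a round upright hole in the gearbox top, 106 mm above the worktop: 21 mm wide, 42 mm deep, chamfered 3 mm at the mouth.
- boss (a point): Centre of the rim of the round boss on top of the drive sleeve, in which the set-screw sits: 38 mm outside, bore 27 mm, rim 117.5 mm above the worktop, 125 mm right of the roller's middle. The screw's mouth starts 1.4 to 2.2 mm below the rim and sinks as it is tightened.
- mug_a: Striped mug, 80 mm wide, 89 mm high, origin under its middle. A bystander.
- rice_jar: Glass jar with a green lid, 95 mm wide, 141 mm high, origin under its middle. A bystander.
- tin_tuna: Low tin, 86 mm wide, 40 mm high, origin under its middle. A bystander.

How it is judged:
By the outcome, as a careful person would: the job done as asked, in the order asked, and still so for the second after the job is handed in, with the robot touching nothing.
It also fails if it takes over 61 s, if anything falls off the work surface, if the arm or the gripper's body presses on something with over 40 N, if the wrist force passes 120 N, or if a joint passes its speed limit or range.

## Working session

There is one attempt and no reset: what is moved stays moved. The work goes in short steps, Python scripts to look and compute and a shell command to move; the robot and the scene stay as the last step left them, time stands still between calls to the robot, and variables do not carry over. Pictures are saved under pics/ and viewed, at most 10 in all, crops included, and the job is handed in when it is done.

```bash
mkdir -p pics; cat > h.py <<'E'
from cell import robot
import numpy as np, cv2
def ray(cam,px):
    c=robot.calibration(cam);M=np.array(c['mtx']);T=np.array(c['T'])
    d=np.array([(px[0]-M[0,2])/M[0,0],-(px[1]-M[1,2])/M[1,1],-1.0])
    d=T[:3,:3]@d; return T[:3,3],d/np.linalg.norm(d)
def proj(cam,p):
    c=robot.calibration(cam);M=np.array(c['mtx']);T=np.array(c['T'])
    q=T[:3,:3].T@(np.array(p)-T[:3,3]); return M[0,0]*q[0]/-q[2]+M[0,2], M[1,1]*-q[1]/-q[2]+M[1,2]
def tri(rays):
    A=0;b=0
    for o,d in rays:
        P=np.eye(3)-np.outer(d,d);A=A+P;b=b+P@o
    p=np.linalg.solve(A,b); return p,[np.linalg.norm((np.eye(3)-np.outer(d,d))@(p-o)) for o,d in rays]
def onz(r,z):
    o,d=r; return o+d*(z-o[2])/d[2]
E
python3 - <<'E'
from h import *
s=robot.state();print({k:np.round(v,3) for k,v in s.items()})
print(robot.calibration('side').keys())
for c in ['side','top','wrist']:
    im=robot.camera(c);cv2.imwrite(f'pics/{c}0.png',im[:,:,::-1])
    print(c,np.round(robot.calibration(c)['T'],3).tolist(),np.round(robot.calibration(c)['mtx'],1).tolist())
    for n in ['machine','shaft','crank_grip','setscrew','screw_socket','hex_key','pocket','boss','mug_a','rice_jar','tin_tuna']:
        print(n,[(np.round(b['at'],1).tolist(),round(b['p'],2)) for b in robot.boxes_of(c,n)[:2]])
E
python3 -c "
import cv2,numpy as np
a=cv2.imread('pics/side0.png');b=cv2.imread('pics/top0.png')
cv2.imwrite('pics/st0.png',cv2.resize(np.hstack([a,b]),(800,300)))"
```

```text
{'clock': np.float64(0.0), 'joint_pos': array([ 1.238,  0.592,  0.048,  1.61 , -0.033,  0.943, -0.034]), 'dq': array([-0.   ,  0.   ,  0.001,  0.   , -0.   , -0.001, -0.001]), 'tau': array([ 0.0000e+00, -5.4869e+01,  1.5470e+00, -1.9812e+01,  9.0000e-03,
        9.0000e-03, -0.0000e+00]), 'tool_pos': array([ 0.171, -0.704,  0.403]), 'eef_rot': array([-3.117e+00, -3.740e-01,  1.000e-03]), 'wrist_force': array([-0.722, -0.366, -0.952]), 'torque': array([ 0.004, -0.047, -0.02 ]), 'grip_force': np.float64(0.0), 'width': np.float64(0.085)}
dict_keys(['mtx', 'T'])
side [[0.976, 0.105, -0.19, 0.293], [-0.216, 0.382, -0.898, -1.321], [-0.022, 0.918, 0.396, 0.655], [0.0, 0.0, 0.0, 1.0]] [[407.0, 0.0, 275.8], [0.0, 407.0, 215.0], [0.0, 0.0, 1.0]]
machine [([280.6, 252.3], 0.89), ([249.0, 194.2], 0.67)]
shaft [([260.4, 200.5], 0.4)]
crank_grip [([254.7, 194.8], 0.45)]
setscrew []
screw_socket []
hex_key [([292.0, 237.1], 0.56)]
pocket [([283.6, 249.9], 0.64)]
boss [([281.6, 252.0], 0.73)]
mug_a [([325.0, 305.3], 0.67), ([291.3, 236.8], 0.57)]
rice_jar [([252.3, 195.5], 0.67)]
tin_tuna [([267.4, 197.8], 0.6)]
top [[-0.345, 0.762, -0.548, -0.405], [-0.938, -0.278, 0.205, 0.25], [0.004, 0.585, 0.811, 1.499], [0.0, 0.0, 0.0, 1.0]] [[463.6, 0.0, 284.9], [0.0, 463.6, 217.1], [0.0, 0.0, 1.0]]
machine [([299.5, 221.3], 0.71)]
shaft [([257.1, 225.3], 0.58)]
crank_grip [([252.4, 225.6], 0.53)]
setscrew []
screw_socket []
hex_key [([339.1, 193.5], 0.47)]
pocket [([296.9, 220.7], 0.76)]
boss [([297.7, 221.2], 0.6)]
mug_a [([376.2, 184.3], 0.87)]
rice_jar [([210.5, 246.4], 0.56)]
tin_tuna [([166.3, 255.1], 0.88)]
wrist [[0.237, 0.923, 0.304, 0.25], [-0.972, 0.226, 0.072, -0.687], [-0.002, -0.312, 0.95, 0.375], [0.0, 0.0, 0.0, 1.0]] [[363.6, 0.0, 283.2], [0.0, 363.6, 205.6], [0.0, 0.0, 1.0]]
machine []
shaft []
crank_grip []
setscrew []
screw_socket []
hex_key []
pocket []
boss []
mug_a []
rice_jar []
tin_tuna []
```

View pics/side0.png

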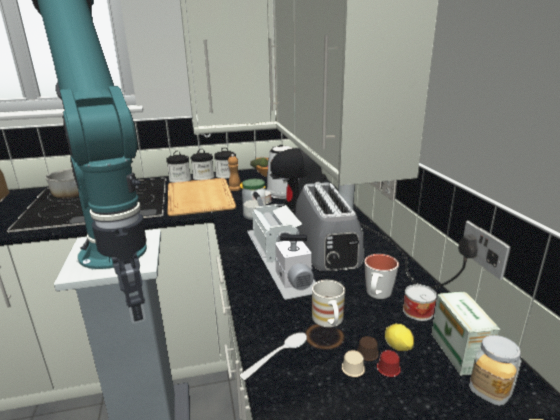

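View pics/top0.png

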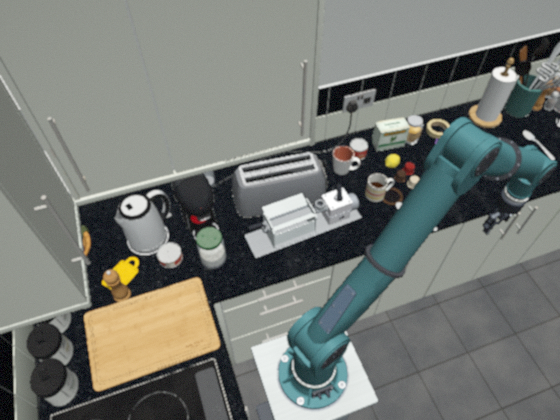

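The side view shows the machine between the jar (253,198) and the striped mug (328,302). The key's handle is at (291,238). In the top view the roller is at (290,220) and the key at (339,193), with the mug at (377,186), the jar at (210,247) and the tin at (168,256).

```bash
python3 - <<'E'
from h import *
for n,a,b in [('key',(291.5,237),(339,192)),('mug',(328,302),(377,186))]:
    p,r=tri([ray('side',a),ray('top',b)]);print(n,p.round(3),np.round(r,4))
for n,b,z in [('jar',(210.5,246.4),.07),('tin',(168,256),.02),('machine',(299,221),.06),('mug',(377,186),.045),('plateL',(249,248),0),('plateR',(360,217),0)]:
    print(n,onz(ray('top',b),z).round(3))
from scipy.spatial.transform import Rotation as R
s=robot.state();print(R.from_rotvec(s['eef_rot']).as_matrix().round(3))
E
python3 -c "
import cv2,numpy as np
a=cv2.imread('pics/side0.png')[165:305,215:355];b=cv2.imread('pics/top0.png')[155:285,195:395]
cv2.imwrite('pics/c0.png',np.vstack([cv2.resize(a,(0,0),fx=2.1,fy=2.1,interpolation=2),cv2.copyMakeBorder(cv2.resize(b,(294,294),interpolation=2),0,0,0,0,0)]))"
```

```text
key [ 0.549 -0.324  0.143] [0.0004 0.0004]
mug [ 0.59  -0.52   0.051] [0.0004 0.0004]
jar [0.529 0.188 0.07 ]
tin [0.575 0.344 0.02 ]
machine [ 0.53  -0.158  0.06 ]
mug [ 0.594 -0.523  0.045]
plateL [0.517 0.049 0.   ]
plateR [ 0.504 -0.411  0.   ]
[[ 0.972  0.237 -0.   ]
 [ 0.237 -0.972  0.   ]
 [-0.    -0.    -1.   ]]
```

```bash
python3 -m jog '[[[35,50,20,0,0,-0.08,85],[95,145,40,0,0,-0.16,85],[125,190,40,0,0,-0.239,85],[155,235,40,0,0,-0.239,85],[185,285,40,0,0,-0.239,85],[220,335,40,0,0,-0.239,85],[250,380,40,0,0,-0.239,85],[285,430,40,0,0,-0.239,85],[310,475,40,0,0,-0.239,85],[340,520,40,0,0,-0.239,85],[340,520,40,0,0,-0.239,85]]]'
cat > look.py <<'E'
from h import *
import sys
names=sys.argv[2].split(',')
im=robot.camera('wrist');cv2.imwrite(f'pics/{sys.argv[1]}.png',im[:,:,::-1])
T=robot.calibration('wrist');np.savez(f'pics/{sys.argv[1]}.npz',T=T['T'],M=T['mtx'])
for n in names:
    print(n,[(np.round(b['at'],1).tolist(),round(b['p'],2)) for b in robot.boxes_of('wrist',n)[:3]])
E
python3 look.py w1 crank_grip,hex_key,pocket,boss,screw_socket,shaft,machine,mug_a,rice_jar
```

```text
clock: 3.18
tool_pos: [0.5146, -0.1785, 0.4451]
eef_rot: [-3.139, -0.017, -0.004]
wrist_force: [-0.3, -1.1, -0.4]
width: 0.0847
grip_force: 0.0
crank_grip [([29.3, 204.6], 0.66)]
hex_key [([478.5, 144.7], 0.72)]
pocket [([261.3, 138.7], 0.74)]
boss [([263.8, 137.1], 0.6)]
screw_socket [([29.1, 205.7], 0.7), ([363.0, 149.6], 0.59)]
shaft [([61.8, 195.9], 0.95), ([264.2, 139.0], 0.52)]
machine [([261.1, 137.4], 0.86), ([362.5, 148.9], 0.48)]
mug_a [([262.2, 136.0], 0.58)]
rice_jar [([0.4, 154.3], 0.49)]
```

View pics/w1.png

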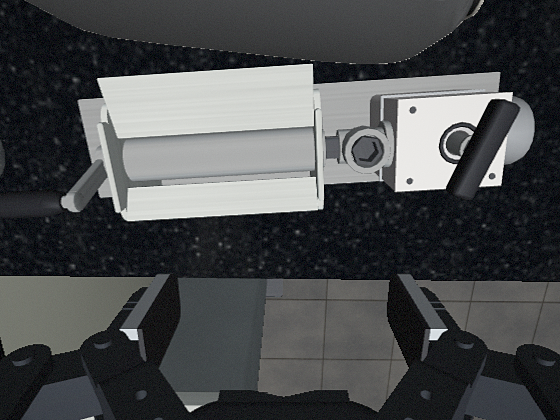

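The wrist view shows the crank grip at (29,205), pointing towards the robot. The boss with its hex socket is at (366,150), and the key's cross handle is at (483,148), turned in yaw. The pocket ring is at (457,143) and the toaster lies behind the machine.

```bash
python3 -m jog '[[[-20,60,0,0,0,0,85],[-30,120,0,0,0,0,85],[-30,150,0,0,0,0,85],[-30,150,0,0,0,0,85]]]'
python3 look.py w2 crank_grip,boss,screw_socket,shaft,hex_key,rice_jar
```

```text
clock: 4.18
tool_pos: [0.4814, -0.032, 0.4449]
eef_rot: [-3.141, -0.008, -0.001]
wrist_force: [0.6, -0.8, 0.1]
width: 0.0849
grip_force: 0.0
crank_grip [([212.0, 165.6], 0.81), ([388.6, 101.9], 0.34)]
boss [([389.1, 104.8], 0.61)]
screw_socket [([547.9, 109.4], 0.85)]
shaft [([230.9, 158.1], 0.58)]
hex_key [([231.6, 157.8], 0.36)]
rice_jar [([52.2, 127.3], 0.65)]
```

View pics/w2.png

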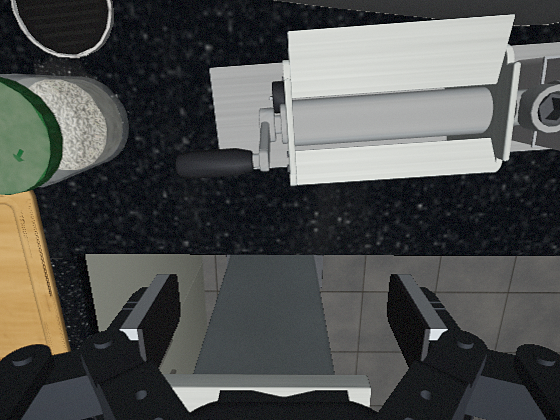

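The crank grip runs from (177,163) to (254,161), with the jar well clear at its left. The socket is at (548,108).

```bash
cat >> h.py <<'E'
def sray(f,px):
    d=np.load(f'pics/{f}.npz');M=d['M'];T=d['T']
    v=T[:3,:3]@np.array([(px[0]-M[0,2])/M[0,0],-(px[1]-M[1,2])/M[1,1],-1.0])
    return T[:3,3],v/np.linalg.norm(v)
E
python3 - <<'E'
from h import *
for n,a,b in [('gripend',(63,203),(254,162)),('socket',(364,150),(548,108)),('cheekTopR front',(323,210),(500,172)),('plate top hinge corner R-back',(313,65),(514,15)),('L-back',(98,79),(290,32)),('roller L end mid front',(129,208),(294,184))]:
    p,r=tri([sray('w1',a),sray('w2',b)]);print(n,p.round(4),np.round(r,4))
for z in (.13,.14,.15): print('grip mid w2 at z',z,onz(sray('w2',(213,163)),z).round(4),'key w1',onz(sray('w1',(483,148)),z+.005).round(4))
print('key ends',onz(sray('w1',(502,105)),.165).round(4),onz(sray('w1',(463,193)),.165).round(4),'boss',onz(sray('w1',(364,150)),.1165).round(4),'pocket',onz(sray('w1',(457,143)),.106).round(4))
E
```

```text
gripend [ 0.5079 -0.0136  0.1501] [0.0007 0.0007]
socket [ 0.5442 -0.2496  0.1106] [0.0012 0.0012]
cheekTopR front [ 0.4929 -0.2167  0.1173] [0.0011 0.0011]
plate top hinge corner R-back [ 0.6103 -0.2042  0.1182] [0.0014 0.0014]
L-back [ 0.5987 -0.04    0.1213] [0.001 0.001]
roller L end mid front [ 0.4842 -0.0439  0.1053] [0.004 0.004]
grip mid w2 at z 0.13 [0.5036 0.0208 0.13  ] key w1 [ 0.5492 -0.336   0.135 ]
grip mid w2 at z 0.14 [0.5057 0.0188 0.14  ] key w1 [ 0.5508 -0.3306  0.145 ]
grip mid w2 at z 0.15 [0.5077 0.0168 0.15  ] key w1 [ 0.5524 -0.3251  0.155 ]
key ends [ 0.5825 -0.3271  0.165 ] [ 0.5217 -0.311   0.165 ] boss [ 0.544  -0.2487  0.1165] pocket [ 0.5487 -0.3292  0.106 ]
```

```bash
python3 - <<'E'
from h import *
s=robot.state();print(s['joint_pos'].round(3) if hasattr(s['joint_pos'],'round') else s['joint_pos'],s['clock'])
for px in [(230,62),(372,62),(430,25)]: print('toaster',onz(sray('w1',px),.12).round(3),onz(sray('w1',px),.2).round(3))
E
python3 -m jog '[[[5,8,0,0,0,0.18,85],[10,16,0,0,0,0.36,85],[20,24,0,0,0,0.54,85],[26,32,0,0,0,0.72,85],[26,40,-10,0,0,0.9,85],[26,48,-30,0,0,1.08,85],[26,50,-40,0,0,1.26,85],[26,50,-60,0,0,1.44,85],[26,50,-60,0,0,1.62,85],[26,50,-60,0,0,1.636,85],[26,50,-60,0,0,1.636,85]]]'
python3 -c "
from h import *
print(np.round(robot.state()['joint_pos'],3))"
python3 look.py w3 crank_grip,shaft
```

```text
[ 0.054  0.237 -0.088  2.096  0.029  0.81  -1.626] 4.525
toaster [ 0.611 -0.142  0.12 ] [ 0.606 -0.153  0.2  ]
toaster [ 0.611 -0.249  0.12 ] [ 0.606 -0.231  0.2  ]
toaster [ 0.637 -0.289  0.12 ] [ 0.625 -0.26   0.2  ]
clock: 5.9
tool_pos: [0.5077, 0.0151, 0.3849]
eef_rot: [2.152, 2.289, 0.001]
wrist_force: [0.6, -0.2, -0.2]
width: 0.0851
grip_force: 0.0
[ 0.222  0.376 -0.435  2.097  0.239  0.715 -0.306]
crank_grip [([281.1, 216.0], 0.84)]
shaft [([287.1, 228.0], 0.59)]
```

View pics/w3.png

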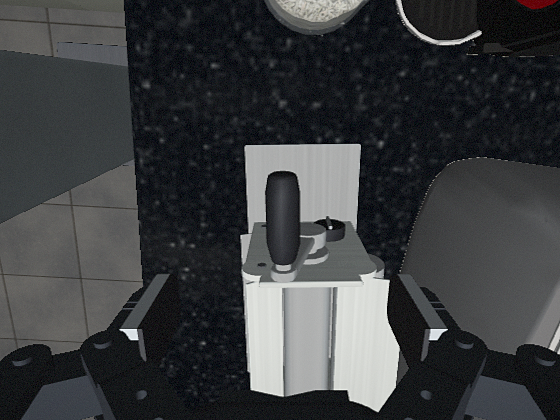

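The crank grip spans rows 172-268 at column 283 and is aligned with the image. The toaster's near edge is at columns 400-440.

```bash
python3 - <<'E'
from h import *
print('grip',onz(sray('w3',(283,219)),.148).round(4),tri([sray('w3',(283,219)),sray('w2',(214,163))]))
print('gripdir',(onz(sray('w3',(283,180)),.147)-onz(sray('w3',(284,260)),.147)).round(4))
for px in [(440,180),(410,240),(400,300)]: print('toaster',[onz(sray('w3',px),z).round(3) for z in (.1,.19)])
E
```

```text
grip [0.5077 0.0175 0.148 ] (array([0.50737406, 0.01687884, 0.14664831]), [np.float64(0.0003600759930467203), np.float64(0.0003600759930466241)])
gripdir [-0.0039  0.0519  0.    ]
toaster [array([0.62 , 0.037, 0.1  ]), array([0.579, 0.057, 0.19 ])]
toaster [array([ 0.606, -0.011,  0.1  ]), array([0.57 , 0.026, 0.19 ])]
toaster [array([ 0.607, -0.064,  0.1  ]), array([ 0.57 , -0.008,  0.19 ])]
```

```bash
python3 -m jog '[[[0,2,-20,0,0,0,50],[0,2,-60,0,0,0,50],[0,2,-84,0,0,0,50],[0,2,-84,0,0,0,50],[0,2,-84,0,0,0,15],[0,2,-84,0,0,0,15],[0,2,-84,0,0,0,15],[0,2,-84,0,0,0,15],[0,2,-84,0,0,0,15]]]' 40; python3 -m jog '[[[7,0,1.7,0,0,0,15],[13,1,2.8,0,0,0,15],[20,1,3.2,0,0,0,15]]]'
```

```text
clock: 7.18
tool_pos: [0.5078, 0.0177, 0.3019]
eef_rot: [2.147, 2.292, 0.002]
wrist_force: [-1.5, 0.5, 6.0]
width: 0.0191
grip_force: 39.2
clock: 7.55
tool_pos: [0.5273, 0.0191, 0.3046]
eef_rot: [-2.147, -2.293, -0.001]
wrist_force: [-1.6, 2.0, 1.8]
width: 0.0188
grip_force: 39.0
```

```bash
python3 -m jog '[[[6.5,0,-0.3,0,0,0,15],[13,1,-1.3,0,0,0,15],[19,1,-3,0,0,0,15],[19,1,-3,0,0,0,15],[19,1,-3,0,0,0,15]]]'; python3 - <<'E'
from h import *
im=robot.camera('top');
for n in ['boss','shaft','crank_grip']: print(n,robot.boxes_of('top',n)[:2])
E
```

```text
clock: 8.18
tool_pos: [0.5474, 0.0203, 0.301]
eef_rot: [2.147, 2.292, 0.005]
wrist_force: [1.9, 5.1, 0.4]
width: 0.0187
grip_force: 39.4
boss [{'at': [281.1, 223.3], 'p': 0.79}]
shaft [{'at': [280.4, 223.5], 'p': 0.6}]
crank_grip []
```

```bash
python3 -m jog '[[[0,0,0,0,0,0,45],[0,0,0,0,0,0,45],[0,0,0,0,0,0,45],[-15,-1,50,0,0,0,45],[-39,-3,83,0,0,0,45],[-39,-3,83,0,0,0,85],[-39,-3,83,0,0,0,85]]]'
python3 look.py w4 crank_grip,shaft
python3 -c "
import cv2
cv2.imwrite('pics/w4c.png',cv2.resize(cv2.imread('pics/w4.png')[120:320,200:440],(720,600),interpolation=2))"
```

```text
clock: 9.25
tool_pos: [0.5075, 0.0161, 0.3835]
eef_rot: [2.149, 2.292, -0.001]
wrist_force: [0.6, -1.2, -0.3]
width: 0.079
grip_force: 0.0
crank_grip [([348.8, 221.2], 0.95)]
shaft [([341.1, 232.6], 0.66)]
```

View pics/w4c.png

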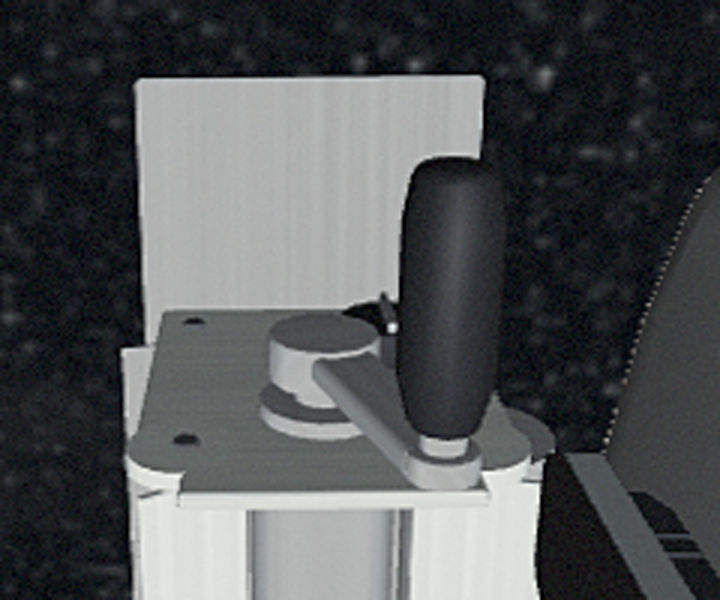

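The crank now leans to the back, with the grip centre at crop (450,298). The hub end face on the shaft axis is at crop (325,333).

```bash
python3 - <<'E'
from h import *
h=onz(sray('w4',(308.3,231)),.085);g=onz(sray('w4',(350,219.3)),.147);print(h.round(4),g.round(4))
u=np.array([np.cos(.063),np.sin(.063)]);v=np.array([-u[1],u[0]])
d=(g-h)[:2];print('mx',d@u,'my',d@v,'theta',np.arcsin(d@u/.065))
# old view
g3=onz(sray('w3',(283,219)),.147);print('old theta',np.arcsin((g3-h)[:2]@u/.065), 'boss->axis', (np.array([.544,-.2487])-h[:2])@u)
E
```

```text
[ 0.5292 -0.0127  0.085 ] [0.5476 0.0212 0.147 ]
mx 0.02047287452635462 my 0.03276742364907224 theta 0.3204222006784524
old theta -0.3067069329275957 boss->axis -0.00013186541369901786
```

```bash
python3 -m jog '[[[5,-35,25,0,0,0.15,85],[10,-75,40,0,0,0.32,85],[15,-120,40,0,0,0.5,85],[20,-165,40,0,0,0.68,85],[25,-210,40,0,0,0.86,85],[30,-255,40,0,0,1.04,85],[36,-300,40,0,0,1.2,85],[43,-340,30,0,0,1.247,85],[43,-343,20,0,0,1.247,85],[43,-343,20,0,0,1.247,85]]]'
python3 -c "
from h import *
print(np.round(robot.state()['joint_pos'],3))"
python3 look.py w5 hex_key,pocket,boss,screw_socket
```

```text
clock: 10.65
tool_pos: [0.5501, -0.3262, 0.4017]
eef_rot: [-0.406, -3.112, -0.004]
wrist_force: [0.2, 0.1, 0.6]
width: 0.0852
grip_force: 0.0
[ 0.923  0.566 -0.671  1.791  0.424  0.938  1.382]
hex_key [([281.1, 212.6], 0.93)]
pocket [([419.6, 146.2], 0.94)]
boss []
screw_socket [([385.2, 165.9], 0.7), ([420.8, 145.4], 0.24)]
```

View pics/w5.png

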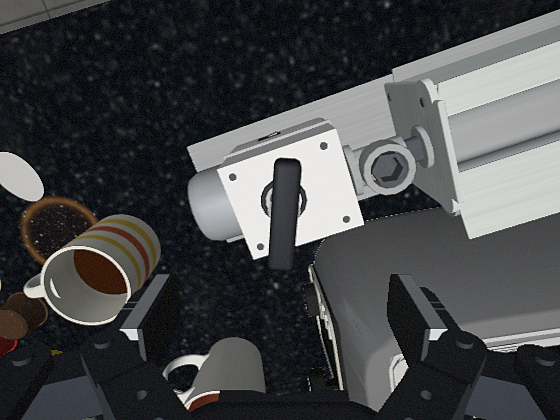

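The key handle runs from (287,160) to (281,268), with its centre at about (284,213). The socket is at (387,167) and the pocket ring at (283,199). The striped mug at left is well clear.

```bash
python3 - <<'E'
from h import *
print('key',tri([sray('w1',(483,148)),sray('w5',(284,213))]))
for z in (.141,.15): print(z,onz(sray('w5',(284,213)),z).round(4),onz(sray('w1',(483,148)),z).round(4))
a,b=onz(sray('w5',(287,162)),.148),onz(sray('w5',(281.5,265)),.148);d=a-b
print('handle',a.round(4),b.round(4),np.arctan2(d[1],d[0]),np.linalg.norm(d))
print('socket',tri([sray('w1',(366,150)),sray('w2',(549,108)),sray('w5',(388,167))]))
print('sock at .116',[onz(sray(f,p),.116).round(4) for f,p in (('w1',(366,150)),('w2',(549,108)),('w5',(388,167)))])
print('pocket .106',onz(sray('w1',(457,143)),.106).round(4),onz(sray('w5',(283,199)),.106).round(4),'screws mean',np.mean([onz(sray('w5',p),.106) for p in [(232,177),(324,146),(347,219),(260,247)]],0).round(4),np.mean([onz(sray('w1',p),.106) for p in [(412,108),(491,106),(412,184),(493,177)]],0).round(4))
E
python3 -c "
import cv2,numpy as np
a=cv2.imread('pics/w5.png')[120:220,335:445]
cv2.imwrite('pics/w5c.png',cv2.resize(a,(660,600),interpolation=2))"
```

```text
key (array([ 0.55027745, -0.32625241,  0.14971305]), [np.float64(0.002033407666852798), np.float64(0.0020334076668528742)])
0.141 [ 0.5517 -0.3255  0.141 ] [ 0.5502 -0.3328  0.141 ]
0.15 [ 0.5487 -0.3248  0.15  ] [ 0.5516 -0.3278  0.15  ]
handle [ 0.5171 -0.3145  0.148 ] [ 0.5855 -0.3362  0.148 ] 2.834979665672041 0.07171621279996239
socket (array([ 0.54497335, -0.24769418,  0.11672428]), [np.float64(0.002653437579431424), np.float64(0.0017965970789169865), np.float64(0.001148908112538688)])
sock at .116 [array([ 0.5439, -0.2504,  0.116 ]), array([ 0.5457, -0.2462,  0.116 ]), array([ 0.5453, -0.2463,  0.116 ])]
pocket .106 [ 0.5487 -0.3292  0.106 ] [ 0.5523 -0.3263  0.106 ] screws mean [ 0.5534 -0.3205  0.106 ] [ 0.5471 -0.3252  0.106 ]
```

View pics/w5c.png

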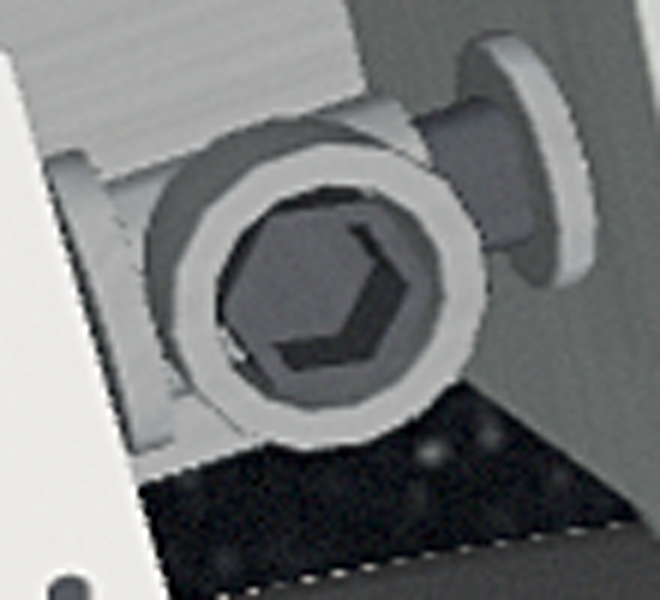

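```bash
python3 - <<'E'
from h import *
f=lambda x,y:onz(sray('w5',(335+x/6-0.4,120+y/6-0.4)),.1158)
c=[f(*p) for p in [(352,222),(408,290),(375,358),(287,368)]]
O=f(321,296);print('ctr',O.round(4),'rim',onz(sray('w5',(389.6,169.1)),.1175).round(4))
# fit regular hex: centre, phase
from scipy.optimize import least_squares
P=np.array(c)[:,:2]
def r(q,s): return np.concatenate([P[i]-q[:2]-.0097*np.array([np.cos(q[2]+s*i*np.pi/3),np.sin(q[2]+s*i*np.pi/3)]) for i in range(4)])
for s in (1,-1):
  for k in range(3):
    q=least_squares(r,[O[0],O[1],k*2.],args=(s,),x_scale=[.001,.001,.1]);print(s,q.cost**.5,q.x.round(4),np.mod(q.x[2],np.pi/3))
E
```

```text
ctr [ 0.5468 -0.2465  0.1158] rim [ 0.5467 -0.2458  0.1175]
1 0.012799624238399273 [ 0.5519 -0.2392  2.5597] 0.4653413116195204
1 0.012799624234823125 [ 0.5519 -0.2392  2.5597] 0.4653497423664086
1 0.01279962423578938 [ 0.5519 -0.2392  2.5599] 0.4654929035030273
-1 0.001031868295785483 [ 0.5472 -0.2462  2.5364] 0.44201076387739624
-1 0.0010318682941378764 [ 0.5472 -0.2462  2.5364] 0.44201425137589023
-1 0.0010318682940408767 [ 0.5472 -0.2462  2.5364] 0.4420165120402064
```

```bash
python3 -m jog '[[[0,0,-40,0,0,-0.03,50],[0,0,-90,0,0,-0.03,50],[0,0,-106,0,0,-0.03,50],[0,0,-106,0,0,-0.03,50],[0,0,-106,0,0,-0.03,10],[0,0,-106,0,0,-0.03,10],[0,0,-106,0,0,-0.03,10],[0,0,-106,0,0,-0.03,10],[0,0,-106,0,0,-0.03,10],[0,0,-106,0,0,-0.03,10]]]' 60; python3 look.py w6 hex_key,boss,screw_socket
```

```text
clock: 12.15
tool_pos: [0.5516, -0.3264, 0.3]
eef_rot: [0.451, 3.105, -0.001]
wrist_force: [-0.9, 0.9, 6.1]
width: 0.0169
grip_force: 59.8
hex_key [([285.5, 285.9], 0.96)]
boss [([394.7, 171.4], 0.55)]
screw_socket [([448.0, 204.9], 0.8)]
```

```bash
python3 -m jog '[[[0,0,20,0,0,0,10],[0,0,45,0,0,0,10],[0,0,72,0,0,0,10],[0,0,72,0,0,0,10],[0,0,72,0,0,0,10]]]'; python3 look.py w7 hex_key,boss,screw_socket; python3 - <<'E'
from h import *
cv2.imwrite('pics/s7.png',robot.camera('side')[:,:,::-1]);print(robot.boxes_of('side','hex_key')[:2],robot.boxes_of('side','boss')[:2])
s=cv2.imread('pics/s7.png')[190:290,240:340];w=cv2.imread('pics/w7.png')
cv2.imwrite('pics/c7.png',np.hstack([cv2.resize(s,(400,400),interpolation=2),cv2.resize(w[130:330,180:380],(400,400),interpolation=2)]))
E
```

```text
clock: 12.98
tool_pos: [0.5495, -0.3264, 0.369]
eef_rot: [-0.452, -3.106, -0.0]
wrist_force: [-0.7, 0.1, -4.6]
width: 0.0167
grip_force: 59.3
hex_key [([282.9, 285.4], 0.59)]
boss [([414.2, 152.2], 0.95), ([287.0, 284.8], 0.41)]
screw_socket [([399.1, 176.4], 0.86)]
[{'at': [287.6, 222.5], 'p': 0.71}] []
```

View pics/c7.png

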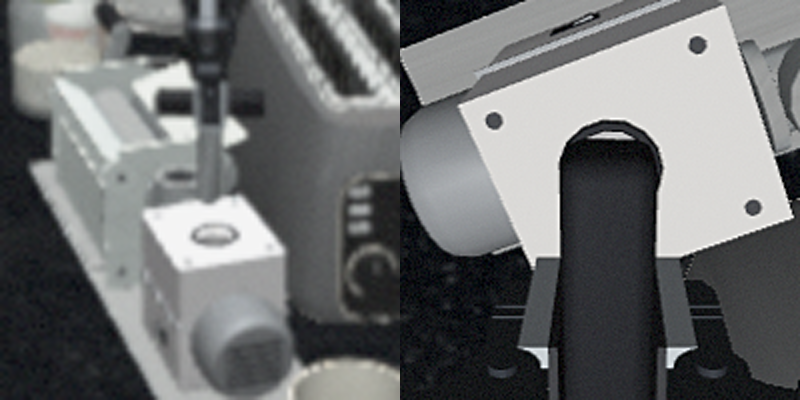

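The key is held by its cross handle with the shank hanging straight down, clear of the pocket. In the wrist view the handle runs vertically and its near end is at (285,200).

```bash
python3 - <<'E'
from h import *
from scipy.spatial.transform import Rotation as R
s=robot.state();t=np.array(s['tool_pos']);Rm=R.from_rotvec(s['eef_rot']).as_matrix()
print('yaw',np.arctan2(Rm[1,0],Rm[0,0]),'tilt',Rm[:,2].round(4),'j',np.round(s['joint_pos'],2))
for n,px,z in [('end top',(285,202),.2185),('padedge',(310,258),.226),('padedge',(310,258),.215),('padedgeL',(261,258),.215)]:
    p=onz(sray('w7',px),z);print(n,z,(Rm.T@(p-t)).round(4))
# socket in w7
for n,px,z in [('det',(399.1,176.4),.1158),('boss',(414,152),.09)]:
    print(n,onz(sray('w7',px),z).round(4))
w=cv2.imread('pics/w7.png')[110:230,350:470]
cv2.imwrite('pics/w7c.png',cv2.resize(w,(600,600),interpolation=2))
E
```

```text
yaw 2.852963551635713 tilt [-1.e-03  7.e-04 -1.e+00] j [ 0.9   0.6  -0.64  1.82  0.45  0.88  1.33]
end top 0.2185 [ 0.0424 -0.001   0.1508]
padedge 0.226 [0.0246 0.0076 0.1432]
padedge 0.215 [0.0192 0.0085 0.1542]
padedgeL 0.215 [ 0.0193 -0.0099  0.1542]
det [ 0.5445 -0.25    0.1158]
boss [ 0.5387 -0.2305  0.09  ]
```

View pics/w7c.png

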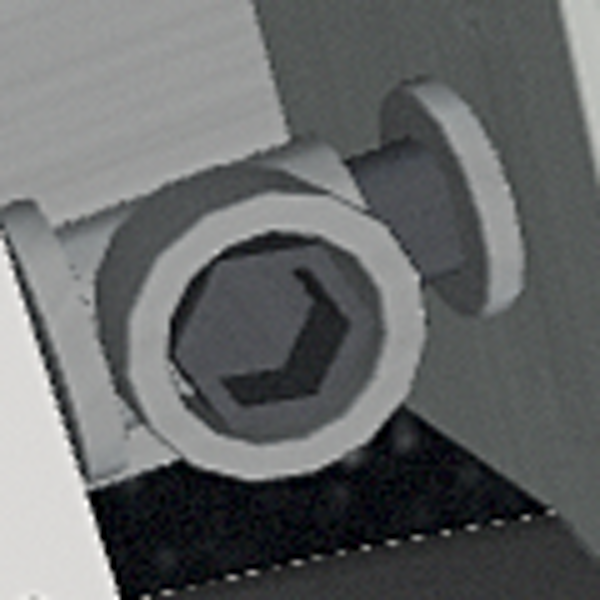

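The boss and socket are clear in this crop: the rim centre is at (278,337) and the hex corners at (297,268), (350,323), (315,393) and (240,405).

```bash
python3 - <<'E'
from h import *
from scipy.optimize import least_squares
f=lambda x,y,z=.1158:onz(sray('w7',(350+x/5-.4,110+y/5-.4)),z)
P=np.array([f(*p) for p in [(300,264),(352,323),(316,394),(240,406)]])[:,:2]
r=lambda q: np.concatenate([P[i]-q[:2]-.0097*np.array([np.cos(q[2]-i*np.pi/3),np.sin(q[2]-i*np.pi/3)]) for i in range(4)])
q=least_squares(r,[.546,-.246,2.5],x_scale=[.001,.001,.1]);print('hex',q.x.round(4),q.cost**.5,'rim',f(278,337,.1175).round(4))
# edge-based: ellipse fit of rim outer edge
w=cv2.imread('pics/w7.png',0);print(robot.state()['clock'])
E
```

```text
hex [ 0.5457 -0.2472  2.5328] 0.0005010477457125654 rim [ 0.5454 -0.2468  0.1175]
13.325
```

```bash
python3 -m jog '[[[0,25,0,0,0,-0.12,10],[0,55,0,0,0,-0.24,10],[0,78,0,0,0,-0.32,10],[0,78,0,0,0,-0.32,10],[0,78,-10,0,0,-0.32,10],[0,78,-16,0,0,-0.32,10],[0,78,-18,0,0,-0.32,10],[0,78,-20,0,0,-0.32,10],[0,78,-22,0,0,-0.32,10],[0,78,-24,0,0,-0.32,10]]]'
```

```text
clock: 14.58
tool_pos: [0.55, -0.2482, 0.3474]
eef_rot: [-0.942, -2.994, 0.003]
wrist_force: [-7.8, 1.8, 18.2]
width: 0.0166
grip_force: 62.5
```

```bash
python3 -m jog '[[[-1,0,1,0,0,0,10],[-2,0,1,0,0,0,10],[-2,0,1,0,0,0,10]]]';python3 -m jog '[[[-1,0,0,0,0,0,10],[-1,0,-1,0,0,0,10],[-1,0,-1,0,0,0,10]]]'
```

```text
clock: 14.95
tool_pos: [0.5486, -0.2482, 0.3477]
eef_rot: [0.941, 2.997, -0.0]
wrist_force: [-3.4, 1.5, 6.8]
width: 0.0169
grip_force: 60.6
clock: 15.32
tool_pos: [0.5482, -0.2481, 0.3476]
eef_rot: [0.941, 2.995, -0.0]
wrist_force: [-5.1, 1.0, 10.3]
width: 0.017
grip_force: 61.4
```

```bash
python3 -m jog '[[[-1,0,0,0,0,0,10],[-2,0,0,0,0,0,10],[-2,0,0,0,0,0,10]]]';python3 -m jog '[[[-1,0,0,0,0,0,10],[-2,0,0,0,0,0,10],[-2,0,-1,0,0,0,10]]]'
```

```text
clock: 15.7
tool_pos: [0.5471, -0.2481, 0.3477]
eef_rot: [0.939, 2.992, 0.002]
wrist_force: [-1.0, 0.8, 8.1]
width: 0.0171
grip_force: 60.9
clock: 16.08
tool_pos: [0.5461, -0.248, 0.3474]
eef_rot: [0.938, 2.99, 0.003]
wrist_force: [-1.0, 1.4, 13.2]
width: 0.017
grip_force: 61.8
```

```bash
cat > st.py <<'E'
from h import *
from scipy.spatial.transform import Rotation as R
s=robot.state();F=np.array(s['wrist_force']);M=np.array(s['torque']);Rm=R.from_rotvec(s['eef_rot']).as_matrix()
print('t',round(s['clock'],2),'pos',np.round(np.array(s['tool_pos'])*1000,2),'yaw',round(np.arctan2(Rm[1,0],Rm[0,0]),3),'zax',Rm[:,2].round(4),'F',F.round(1),'M',M.round(3),'w',round(s['width'],4),'j7',round(s['joint_pos'][6],2))
Fz=F[2]+4.3; rz=-.232
print('contact rel TCP mm',np.round(1000*np.array([(rz*F[0]-M[1])/Fz,(M[0]+rz*F[1])/Fz]),1))
E
python3 st.py; python3 -m jog '[[[0,0,4,0,0,0,10],[0,0,6,0,0,0,10],[0,0,6,0,0,0,10]]]' >/dev/null; python3 st.py
```

```text
t 16.07 pos [ 546.1  -248.    347.42] yaw 2.534 zax [ 8.5e-03 -9.0e-04 -1.0e+00] F [-1.   1.4 13.2] M [0.358 0.202 0.012] w 0.017 j7 0.92
contact rel TCP mm [1.7 1.6]
t 16.45 pos [ 543.55 -248.47  350.51] yaw 2.533 zax [ 6.e-04  4.e-04 -1.e+00] F [ 1.3  0.7 -3.4] M [ 0.122 -0.277  0.005] w 0.0167 j7 0.92
contact rel TCP mm [-31.2 -55.4]
```

```bash
python3 -m jog '[[[3.5,0,0,0,0,0,10],[3.5,0,0,0,0,0,10],[3.5,0,-3,0,0,0,10],[3.5,0,-4,0,0,0,10],[3.5,0,-4,0,0,0,10]]]' >/dev/null; python3 st.py; python3 -m jog '[[[0,0,-1,0,0,0.05,10],[0,0,-1,0,0,0.1,10],[0,0,-1,0,0,0.1,10]]]' >/dev/null; python3 st.py;python3 -m jog '[[[0,0,0,0,0,-0.1,10],[0,0,0,0,0,-0.2,10],[0,0,0,0,0,-0.2,10]]]' >/dev/null; python3 st.py
```

```text
t 17.07 pos [ 547.08 -248.39  347.66] yaw 2.533 zax [ 1.e-04 -7.e-04 -1.e+00] F [-1.9  1.2  3.4] M [0.064 0.5   0.013] w 0.0169 j7 0.92
contact rel TCP mm [ -6.9 -27.7]
t 17.45 pos [ 547.09 -248.27  347.2 ] yaw 2.633 zax [ 1.e-04 -7.e-04 -1.e+00] F [-2.8  0.2  7.9] M [0.192 0.82  0.021] w 0.017 j7 1.0
contact rel TCP mm [-14.8  12.2]
t 17.82 pos [ 546.71 -247.87  345.34] yaw 2.434 zax [-7.e-04  8.e-04 -1.e+00] F [ 0.3  0.9 -3.5] M [0.37  0.105 0.019] w 0.0168 j7 0.84
contact rel TCP mm [-223.5  206.6]
```

```bash
python3 -m jog '[[[0,0,-2,0,0,0,10],[0,0,-4,0,0,0,10],[0,0,-5,0,0,0,10]]]' >/dev/null; python3 st.py; python3 -m jog '[[[0,0,-2,0,0,0,10],[0,0,-4,0,0,0,10],[0,0,-4,0,0,0,10]]]' >/dev/null; python3 st.py
```

```text
t 18.2 pos [ 546.88 -248.02  340.52] yaw 2.433 zax [-7.e-04  1.e-03 -1.e+00] F [-0.6  1.5 -2.4] M [0.696 0.216 0.001] w 0.0168 j7 0.83
contact rel TCP mm [-44.  191.2]
t 18.57 pos [ 547.13 -247.98  337.94] yaw 2.433 zax [-4.e-04 -2.e-04 -1.e+00] F [-3.3  3.   3.9] M [ 0.965  0.775 -0.014] w 0.0172 j7 0.83
contact rel TCP mm [-1.  33.5]
```

```bash
python3 -m jog '[[[0,0,1.5,0,0,0,10],[0,0,1.5,0,0,0,10]]]' >/dev/null; python3 st.py; python3 -m jog '[[[-0.2,-0.1,-0.2,0,0,-0.1,10],[-0.4,-0.2,-0.4,0,0,-0.2,10],[-0.5,-0.3,-0.6,0,0,-0.3,10],[-0.6,-0.4,-0.8,0,0,-0.4,10],[-0.7,-0.5,-1,0,0,-0.5,10],[-0.7,-0.5,-1,0,0,-0.5,10]]]' >/dev/null; python3 st.py
```

```text
t 18.82 pos [ 546.84 -248.09  338.1 ] yaw 2.433 zax [-4.e-04  7.e-04 -1.e+00] F [-1.4  4.  -2. ] M [0.999 0.324 0.013] w 0.0167 j7 0.83
contact rel TCP mm [-4.5 34.1]
t 19.57 pos [ 546.28 -248.25  337.22] yaw 1.935 zax [-8.e-04  6.e-04 -1.e+00] F [-1.3  5.  -2.2] M [ 1.247e+00  3.570e-01 -1.000e-03] w 0.017 j7 0.43
contact rel TCP mm [-28.8  36.7]
```

```bash
python3 -m jog '[[[-0.2,0.5,-0.2,0,0,-0.1,10],[-0.4,0.9,-0.4,0,0,-0.2,10],[-0.6,1,-0.6,0,0,-0.3,10],[-0.7,1,-0.8,0,0,-0.4,10],[-0.7,1,-0.8,0,0,-0.4,10]]]' >/dev/null; python3 st.py; python3 -m jog '[[[-0.2,0,-0.2,0,0,-0.1,10],[-0.4,0,-0.4,0,0,-0.2,10],[-0.4,0,-0.4,0,0,-0.2,10]]]' >/dev/null; python3 st.py;
```

```text
t 20.2 pos [ 545.63 -247.8   336.48] yaw 1.536 zax [-5.e-04 -2.e-04 -1.e+00] F [-0.9  3.9 -2.4] M [0.943 0.337 0.04 ] w 0.0168 j7 0.11
contact rel TCP mm [-71.   25.6]
t 20.57 pos [ 545.3  -247.78  336.09] yaw 1.336 zax [-2.e-04  0.e+00 -1.e+00] F [-1.8  4.4 -3.6] M [0.983 0.275 0.009] w 0.0165 j7 -0.05
contact rel TCP mm [193.9 -48.1]
```

```bash
for i in 1 2 3; do python3 -m jog '[[[0,0.3,-0.1,0,0,-0.05,10],[-0.1,0.3,-0.2,0,0,-0.1,10],[-0.1,0.3,-0.2,0,0,-0.1,10]]]' >/dev/null; python3 st.py|head -1; done
```

```text
t 20.95 pos [ 545.14 -247.62  335.91] yaw 1.236 zax [-1.e-04  0.e+00 -1.e+00] F [-1.   2.6 -3.2] M [0.914 0.229 0.075] w 0.017 j7 -0.13
t 21.32 pos [ 545.06 -247.41  335.74] yaw 1.135 zax [ 0.e+00 -2.e-04 -1.e+00] F [-0.8  3.2 -3.9] M [0.868 0.221 0.075] w 0.0169 j7 -0.21
t 21.7 pos [ 544.94 -247.2   335.56] yaw 1.035 zax [ 1.e-04 -4.e-04 -1.e+00] F [-0.4  2.1 -5. ] M [0.724 0.138 0.014] w 0.0167 j7 -0.29
```

```bash
cat > mz.py <<'E'
from h import *
m=[];f=[]
for i in range(4):
    robot.camera('wrist');s=robot.state();m.append(s['torque']);f.append(s['wrist_force'])
print('t',round(s['clock'],2),'z',round(s['tool_pos'][2]*1000,2),'yaw',round((2*np.arctan2(s['eef_rot'][1],s['eef_rot'][0]))%(2*np.pi),3),'F',np.mean(f,0).round(1),'Mz',np.mean(m,0)[2].round(3),np.std(np.array(m)[:,2]).round(3))
E
for i in 1 2 3; do python3 -m jog '[[[0,0.2,-0.1,0,0,-0.05,10],[-0.1,0.2,-0.2,0,0,-0.1,10]]]' >/dev/null; python3 mz.py; done
```

```text
t 22.15 z 335.37 yaw 0.935 F [-0.1  2.6 -4.1] Mz 0.055 0.039
t 22.6 z 335.16 yaw 0.834 F [ 0.1  1.6 -4.8] Mz 0.011 0.025
t 23.05 z 335.02 yaw 0.734 F [ 0.3  1.5 -5.1] Mz 0.078 0.023
```

```bash
for i in 1 2 3; do python3 -m jog '[[[0,0.1,-0.1,0,0,-0.05,10],[-0.1,0.1,-0.2,0,0,-0.1,10]]]' >/dev/null; python3 mz.py; done
```

```text
t 23.5 z 334.88 yaw 0.634 F [ 0.   1.2 -5.2] Mz 0.104 0.025
t 23.95 z 334.7 yaw 0.534 F [ 0.4  0.4 -5.1] Mz 0.135 0.034
t 24.4 z 334.51 yaw 0.434 F [ 0.3  0.5 -4.6] Mz 0.159 0.032
```

```bash
python3 -m jog '[[[0,0,-0.1,0,0,-0.05,10],[-0.1,0,-0.2,0,0,-0.1,10]]]' >/dev/null; python3 mz.py; python3 mz.py
```

```text
t 24.85 z 334.38 yaw 0.334 F [ 0.8  1.1 -4.1] Mz 0.173 0.035
t 25.05 z 334.38 yaw 0.333 F [ 1.   0.7 -3.6] Mz 0.137 0.013
```

```bash
python3 -m jog '[[[0,0,-0.1,0,0,-0.05,10],[0,0,-0.1,0,0,-0.08,10]]]' >/dev/null; python3 mz.py; python3 mz.py
```

```text
t 25.5 z 334.23 yaw 0.253 F [ 1.4  0.6 -3.5] Mz 0.229 0.01
t 25.7 z 334.25 yaw 0.253 F [ 1.9  0.9 -3.2] Mz 0.223 0.038
```

```bash
python3 st.py; python3 -m jog '[[[0.1,0,0,0,0,0.06,10],[0.1,0,0,0,0,0.12,10],[0.1,0,4,0,0,0.12,10],[0.1,0,12,0,0,0.12,10],[0.1,0,24,0,0,0.12,10],[0.1,0,38,0,0,0.12,10],[0.1,0,38,0,0,0.12,10],[0.1,0,38,0,0,0.12,10]]]' >/dev/null; python3 st.py
```

```text
t 25.7 pos [ 544.39 -246.14  334.25] yaw 0.253 zax [ 6.e-04 -1.e-04 -1.e+00] F [ 1.7  0.4 -3.8] M [ 0.214 -0.434  0.193] w 0.0168 j7 -0.9
contact rel TCP mm [ 69.6 277.6]
t 26.7 pos [ 543.98 -246.08  372.45] yaw 0.373 zax [-2.e-04 -0.e+00 -1.e+00] F [-0.3 -0.3 -4. ] M [-0.03   0.028 -0.017] w 0.017 j7 -0.81
contact rel TCP mm [116.6  99. ]
```

```bash
python3 -m jog '[[[2,-35,0,0,0,0,10],[5,-70,0,0,0,0,10],[5,-80.4,0,0,0,0,10],[5,-80.4,0,0,0,0,10],[5,-80.4,-20,0,0,0,10],[5,-80.4,-32,0,0,0,10],[5,-80.4,-36,0,0,0,10],[5,-80.4,-40,0,0,0,10]]]' >/dev/null; python3 st.py
```

```text
t 27.7 pos [ 549.5  -326.08  332.04] yaw 0.374 zax [ 0.e+00  2.e-04 -1.e+00] F [ 0.2  0.1 -4.4] M [ 0.034 -0.003 -0.001] w 0.0173 j7 -0.69
contact rel TCP mm [ 833.7 -183. ]
```

Tip is about 10 mm into the pocket without contact forces. Continuing down.

```bash
python3 -m jog '[[[0,0,-10,0,0,0,10],[0,0,-20,0,0,0,10],[0,0,-26,0,0,0,10],[0,0,-30,0,0,0,10],[0,0,-30,0,0,0,10]]]' >/dev/null; python3 st.py; python3 -m jog '[[[0,0,-2,0,0,0,10],[0,0,-3,0,0,0,10],[0,0,-3,0,0,0,10]]]' >/dev/null; python3 st.py
```

```text
t 28.32 pos [ 549.22 -326.53  301.75] yaw 0.373 zax [-6.e-04  3.e-04 -1.e+00] F [-0.6 -0.1 -4.3] M [0.013 0.051 0.001] w 0.0166 j7 -0.69
contact rel TCP mm [4565.1 1830.7]
t 28.7 pos [ 549.59 -326.69  300.12] yaw 0.373 zax [ 1.1e-03 -5.0e-04 -1.0e+00] F [-1.3  1.   3.1] M [ 0.181  0.251 -0.028] w 0.0169 j7 -0.69
contact rel TCP mm [ 7.7 -6.2]
```

```bash
python3 -m jog '[[[0,0,1,0,0,0,30],[0,0,1,0,0,0,45],[0,0,1,0,0,0,45],[0,0,1,0,0,0,45],[0,0,20,0,0,0,45],[0,0,60,0,0,0,45],[0,0,110,0,0,0,45],[0,0,110,0,0,0,45],[0,0,110,0,0,0,45]]]'; python3 look.py w9 hex_key,boss,screw_socket,pocket; python3 - <<'E'
from h import *
robot.camera('side');k=robot.boxes_of('side','hex_key')[:1];m=robot.boxes_of('side','mug_a')[:2]
robot.camera('top');kt=robot.boxes_of('top','hex_key')[:1];mt=robot.boxes_of('top','mug_a')[:1]
print(k,m,kt,mt,[robot.boxes_of('top',n)[:1] for n in ('rice_jar','tin_tuna')])
# dark handle blob in wrist picture
g=cv2.cvtColor(cv2.imread('pics/w9.png'),cv2.COLOR_BGR2GRAY)
E
```

```text
clock: 29.82
tool_pos: [0.549, -0.3264, 0.41]
eef_rot: [3.087, 0.582, 0.001]
wrist_force: [-1.6, -0.1, -0.4]
width: 0.0448
grip_force: 0.0
hex_key [([283.3, 203.8], 0.77)]
boss [([150.8, 136.2], 0.9)]
screw_socket []
pocket [([148.4, 136.2], 0.94)]
[{'at': [290.9, 236.1], 'p': 0.51}] [{'at': [325.1, 301.5], 'p': 0.81}] [] [{'at': [378.4, 186.0], 'p': 0.72}] [[{'at': [209.8, 247.0], 'p': 0.97}], [{'at': [170.7, 254.1], 'p': 0.65}]]
```

```bash
python3 - <<'E'
from h import *
print(tri([sray('w9',(283.3,203.8)),ray('side',(290.9,236.1))]),onz(sray('w9',(283.3,203.8)),.15).round(4))
g=cv2.imread('pics/w9.png')[100:300,200:370].max(2)
n,l,s,c=cv2.connectedComponentsWithStats((g<60).astype(np.uint8))
for i in range(1,n):
    if s[i,4]>300: print(s[i],c[i].round(1)+[200,100],cv2.minAreaRect(np.argwhere(l==i)[:,::-1].astype(np.float32)))
print(robot.state()['clock'])
E
```

```text
(array([ 0.54965027, -0.32454974,  0.14516925]), [np.float64(0.003371473648997174), np.float64(0.003371473648997248)]) [ 0.5544 -0.3251  0.15  ]
[  65    0  105   34 1829] [333.8 110.9] ((117.0, 16.5), (33.0, 104.0), 90.0)
[    0    51   170   149 11165] [280.8 257.1] ((84.5, 125.0), (148.0, 169.0), 90.0)
30.475
```

```bash
python3 -c "
from cell import robot
print(robot.sign_off())"
```

```text
the job is handed in; nothing more can be done
None
```

I turned the crank until the shaft flat faced up, to about 1°, and tightened the set-screw until it clearly stiffened, about 0.19 N m above running (near the top of the 0.08–0.2 snug range). The key is back in its pocket by force and camera checks, the mug, jar and tin show no real shift, and I handed in at about 30 s of the 61 s allowed.

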